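Ready the bench clay extruder for loading

ROBOT

A 6-joint arm with a two-finger parallel gripper is mounted at the origin on the work surface. World frame = base frame: x ahead of the robot, y to its left, z up, the work surface at z = 0. Lengths are in m, angles in rad, forces in N, time in s.
With the tool pointing down it reaches from about 0.4 to 0.825 m from the base axis. Payload 7 kg.
Tool frame: the origin (TCP) lies between the finger pads; the fingertips stand 25 mm ahead of it and the grasp point (between the pads) lies 6 mm ahead of it (arm.tip_extent is the z of the fingertips in the tool frame, in m); z points along the fingers, x is the direction in which the jaws open and shut, and the axes are right-handed (so a half turn about z gives the same grasp; the last joint's range is limited). The gripper opens to 88 mm and grips with 3 to 60 N. Pads are 19 mm wide; open, the fingers measure 130 mm over their backs; the gripper's body (78 mm by 193 mm) begins 47 mm behind the grasp point.
Start: joints at [-0.846, 0.359, 0.012, 0, -1.224, -0.288], TCP at [0.286, -0.612, 0.252] pointing down, gripper open.
Joint ranges: [-3.07, 3.07], [-1.43, 2.12], [-1.02, 1.25], [-3.03, 1.67], [-3.05, -0], [-3.03, 3.03]. Speed limits (rad/s): [2.39, 2.39, 3.01, 3.14, 3.14, 3.14].

INTERFACE

Orientations are given as [roll, pitch, yaw] about the fixed x, y, z axes, in that order (R = Rz(yaw) Ry(pitch) Rx(roll)).
In Python, from station import monitor, grab_frame, job_done, arm gives the robot as it stands.
- The arm moves only by the shell command python3 -m jog 'ROWS' [FORCE]. ROWS is JSON, a list that holds one entry, the list of rows, each a list of 7 numbers: the shift along the world's x, y, z in m, then the turn, a rotation vector about the world's x, y, z in rad, then the opening, from 0 (shut) to 1 (fully open). In form: [[[dx, dy, dz, ax, ay, az, claw], ...]]. A call has 1 to 20 rows; each row shifts and turns the commanded pose from where the row before left it; what a row does not reach is not made up. A row lasts 1/8 s, in which the tool goes at most 62.5 mm and 10.7 degrees, less where a joint would pass 70% of its speed; a pose out of reach is approached as far as the arm can. A call is refused whole if a number of a shift passes 0.0625 or a number of a turn 0.188, either way. A call with a gripper value outside its range is refused whole. The fingers move at their own pace and stop on an object; FORCE is the grip in N (left out, the last holds). Time passes only in rows, so rows that do not move let the fingers close. It gives the time, the measured TCP pose, the force and the opening at its end, in the units of the state.
- monitor.get_state(): the state, without advancing time (a new reading comes with each control period).
- grab_frame(name): name is "side" or "top" or "wrist"; returns a dict with "pixels" (400x640x3 uint8, red, green, blue), "K" (3x3 intrinsics, pixels), "k1" (the pictures are not rectified: a ray, as slopes to the right and down, at radius r is drawn at 1 + k1 r^2 times it, then the intrinsics apply), "view" (4x4, takes a point from world to camera coordinates); the wrist camera has in their place "hand_eye" (4x4, takes a point from camera to tool coordinates, whose origin is the TCP and whose axes are the tool frame's). Camera axes: x right, y down, z forward; pixel columns grow to the right and rows downward; lengths in m; the calibration is good to about 2 mm. A picture is of the moment at which its call begins: read the wrist's pose just before it. There is no depth.
- job_done(): hands the job in, once; it reports no verdict.
The state is a dict: "t": time; "q": joint angles; "qd": joint speeds; "joint_efforts": joint torques, N m; "eef_pos": TCP position; "ee_rot": TCP orientation; "force": force on the tool from outside, world axes, zero at the start; "moment": the same for the moment, N m; "width": finger opening in m.
Only numpy, scipy, OpenCV 4.12 (cv2) and the standard library are available. Lean on these libraries where they do the work, as an engineer would, in place of code of your own. Each camera call takes 0.05 s, during which the arm holds its last target.

TASK

Get the bench clay extruder ready for its next load: with the wooden scraper, and with nothing else, scrape the four dry clay crumbs off the catch board into the scrap pan, then stand the scraper upright on the table. Next take the plunger by its wooden knob and draw it gently straight back in line with the barrel, without forcing it or pushing it sideways, until the piston has passed the whole loading port, stopping before it meets the end cap. Finish while still holding the knob there so that clay can be loaded, and leave the other things on the table where they are.

Things in the scene. Friction and masses are not known exactly. Their poses are not given: they have to be found in the camera images.
- extruder: Bench clay extruder bolted to the table: level aluminium barrel, outside 54 mm, on a grey base plate 190 x 90 mm, all of it under 97 mm high. Origin under the base plate at table height; x level along the barrel towards the end cap and knob (the pull-out direction). Barrel axis at y = 0, 62 mm above the table; the barrel runs from x = -85 to +65 mm, the die ring begins at -97 mm
- port (a point): Loading port: open window in the top of the barrel, 45 mm along it and about 32 mm wide, from x = -25 to +20 mm of the extruder; the point is its middle, at the barrel's outer top, 87 mm above the table
- end_cap (a point): Centre of the end cap's inner face, on the barrel's axis, at x = +65 mm of the extruder. The cap with its bush reaches 22 mm further; the rod runs through its 16 mm guide hole
- piston_face (a point): Centre of the piston's front (die side) face. The black piston, 44 mm across and 22 mm long, has 1 mm of play all round in the bore; it starts between die and port. x along the rod towards the knob. The port is clear when this point is past x = +20 mm of the extruder; the piston meets the end cap at +43 mm
- knob (a point): Centre of the turned wooden knob, 40 mm across and 40 mm long (full width over its middle 20 mm), on the end of the 14 mm steel rod, on its axis, 207 mm behind the piston's front face. x along the rod, away from the barrel. It starts 45 to 70 mm beyond the end of the machine, clear all round. Plunger about 0.3 kg, no spring, slides with a few newtons
- board: Catch board fixed to the table in front of the die: 200 mm (x) x 190 mm (y) x 18 mm thick, origin under its middle at table height; its y axis points to the edge where the scrap pan stands
- pan: Flat sheet-steel scrap pan, fixed along the +y edge of the board, 2 mm from it: 236 mm (x) x 78 mm (y), origin under its middle at table height; floor 2 mm thick; low front lip along the board 12 mm high, other walls up to 30 mm
- scraper_center (a point): Centre of the scraper, half-way up, 29 mm above its underside: a hardwood block with a steel blade let into one long face, 120 mm long (x), 26 mm thick (y), 57 mm high (z), standing upright on its flat underside; its top 13 mm are narrowed to 19 mm. 0.16 kg
- crumb0_center (a point): Centre of a dry clay crumb lying on the board, about 30 x 24 x 14 mm; the point is 6 mm above its underside
- crumb1_center (a point): Centre of a dry clay crumb lying on the board, about 30 x 24 x 14 mm; the point is 6 mm above its underside
- crumb2_center (a point): Centre of a dry clay crumb lying on the board, about 30 x 24 x 14 mm; the point is 6 mm above its underside
- crumb3_center (a point): Centre of a dry clay crumb lying on the board, about 30 x 24 x 14 mm; the point is 6 mm above its underside
- kidney: flat steel kidney rib, about 120 x 46 x 4 mm, lying on the table behind the extruder; leave alone. Origin in the middle of its underside
- dies: short stack of three round steel dies, 52 mm across, 18 mm high, standing on the table behind the extruder; leave alone. Origin in the middle of its underside
- ribbon_tool: maroon-handled ribbon trimming tool, 160 mm long, 12 mm thick, lying on the table on the robot's right; leave alone. Origin in the middle of its underside
- needle_tool: maroon-handled needle tool, 165 mm long, 12 mm thick, lying on the table behind the board; leave alone. Origin in the middle of its underside
Not all that is in view belongs to the job. Leave any black look-alike of the part that bears scraper_center alone.

How it is judged:
On the way, in this order (a step that is already met when the one before it is completed fails the run):
1. all four crumbs are in the scrap pan, the scraper is in the gripper and the plunger is still forward (x of crumb0_center in the frame of pan between -0.118 and 0.118 m and y of crumb0_center in the frame of pan between -0.039 and 0.039 m and z of each of crumb0_center, crumb1_center, crumb2_center, crumb3_center in the frame of pan below 0.03 m and x of crumb1_center in the frame of pan between -0.118 and 0.118 m and y of crumb1_center in the frame of pan between -0.039 and 0.039 m and x of crumb2_center in the frame of pan between -0.118 and 0.118 m and y of crumb2_center in the frame of pan between -0.039 and 0.039 m and x of crumb3_center in the frame of pan between -0.118 and 0.118 m and y of crumb3_center in the frame of pan between -0.039 and 0.039 m and contact force between the fingers and scraper above 1 N and x of piston_face in the frame of extruder below -0.02 m), for 0.2 s.
2. the scraper stands upright on the table, let go (not (x of scraper_center in the frame of pan between -0.118 and 0.118 m and y of scraper_center in the frame of pan between -0.039 and 0.039 m) and height (world z) of scraper_center below 0.032 m and angle between scraper_center's own z axis and vertical below 0.15 rad and contact force between the fingers and scraper below 0.1 N and linear speed of scraper below 0.02 m/s and x of piston_face in the frame of extruder below -0.02 m), for 0.2 s.
At the end, for the whole second after the job is handed in: piston face past the port (over +20 mm) and short of the cap (under +41 mm in the extruder's x), plunger within 0.06 rad of the barrel's axis, at rest, its knob held in the fingers (over 2 N); all crumbs in the pan; the scraper upright (within 0.15 rad) on the table, not in the pan, let go (x of piston_face in the frame of extruder between 0.02 and 0.041 m and angle between the x axis of knob and the x axis of extruder, either way round below 0.06 rad and contact force between the fingers and plunger above 2 N and distance between the grasp point and knob below 0.035 m and linear speed of plunger below 0.01 m/s and not (x of scraper_center in the frame of pan between -0.118 and 0.118 m and y of scraper_center in the frame of pan between -0.039 and 0.039 m) and height (world z) of scraper_center below 0.032 m and angle between scraper_center's own z axis and vertical below 0.15 rad and contact force between the fingers and scraper below 0.1 N and x of crumb0_center in the frame of pan between -0.118 and 0.118 m and y of crumb0_center in the frame of pan between -0.039 and 0.039 m and z of each of crumb0_center, crumb1_center, crumb2_center, crumb3_center in the frame of pan below 0.03 m and x of crumb1_center in the frame of pan between -0.118 and 0.118 m and y of crumb1_center in the frame of pan between -0.039 and 0.039 m and x of crumb2_center in the frame of pan between -0.118 and 0.118 m and y of crumb2_center in the frame of pan between -0.039 and 0.039 m and x of crumb3_center in the frame of pan between -0.118 and 0.118 m and y of crumb3_center in the frame of pan between -0.039 and 0.039 m); the arm keeps its last pose, push and grip.
It fails at once if a crumb is moved by the gripper or the arm instead of the scraper (contact force between any of the fingers, the arm and crumb0 above 1 N or contact force between any of the fingers, the arm and crumb1 above 1 N or contact force between any of the fingers, the arm and crumb2 above 1 N or contact force between any of the fingers, the arm and crumb3 above 1 N).
It fails at once if the plunger is wrenched or forced in the barrel (more than 45 N between them) (contact force between plunger and extruder above 45 N).
It fails at once if another thing on the table is shifted by more than 30 mm (distance of any of kidney, dies, ribbon_tool, needle_tool from where it was at the start of the episode above 0.03 m).
It also fails if it takes over 64 s, if anything falls off the work surface, if the arm or the gripper's body presses on something with over 40 N, if the wrist force passes 120 N, or if a joint passes its speed limit or range.

## Working session

There is one attempt and no reset: what is moved stays moved. The work goes in short steps, Python scripts to look and compute and a shell command to move; the robot and the scene stay as the last step left them, time stands still between calls to the robot, and variables do not carry over. Pictures are saved under pics/ and viewed, and the job is handed in when it is done.

```bash
ls; mkdir -p pics; cat > h.py <<'E'
import numpy as np, cv2
from station import monitor, grab_frame, job_done, arm
from scipy.spatial.transform import Rotation as R
def snap(n,fn):
    s=monitor.get_state(); f=grab_frame(n)
    cv2.imwrite('pics/'+fn+'.png',cv2.cvtColor(f['pixels'],cv2.COLOR_RGB2BGR))
    if n=='wrist':
        T=np.eye(4);T[:3,:3]=R.from_euler('xyz',s['ee_rot']).as_matrix();T[:3,3]=s['eef_pos']
        f['c2w']=T@f['hand_eye']
    else: f['c2w']=np.linalg.inv(f['view'])
    np.savez('pics/'+fn+'.npz',**{k:f[k] for k in('K','k1','c2w','pixels')})
    return f
def load(fn): return dict(np.load('pics/'+fn+'.npz'))
def ray(f,u,v):
    K=f['K'];k=float(f['k1'])
    d=np.array([(u-K[0,2])/K[0,0],(v-K[1,2])/K[1,1]]);p=d.copy()
    for _ in range(30): p=d/(1+k*(p@p))
    M=f['c2w'];w=M[:3,:3]@np.array([p[0],p[1],1]);return M[:3,3],w/np.linalg.norm(w)
def onz(f,u,v,z):
    o,d=ray(f,u,v);return o+d*(z-o[2])/d[2]
def proj(f,P):
    M=np.linalg.inv(f['c2w']);c=M[:3,:3]@np.asarray(P,float)+M[:3,3];p=c[:2]/c[2]
    p=p*(1+float(f['k1'])*(p@p));return p*[f['K'][0,0],f['K'][1,1]]+[f['K'][0,2],f['K'][1,2]]
def tri(f,a,g,b):
    o,d=ray(f,*a);p,e=ray(g,*b);A=np.stack([d,-e],1);x=np.linalg.lstsq(A,p-o,rcond=None)[0]
    q,r=o+d*x[0],p+e*x[1];return (q+r)/2,np.linalg.norm(q-r)
E
python3 - <<'E'
from h import *
for n in('top','side','wrist'): f=snap(n,n+'0');print(n,f['c2w'][:3,3].round(3),f['K'][0,0],f['k1'])
s=monitor.get_state();print(s)
E
```

```text
pics
top [ 0.286 -0.012  1.366] 423.21311508405864 -0.0526536920043959
side [0.191 0.787 1.07 ] 452.0127077421614 -0.09911817959561624
wrist [ 0.222 -0.64   0.384] 314.9737384594152 -0.0396509497594381
{'t': 0.15, 'q': array([-8.45898608e-01,  3.59230787e-01,  1.12922667e-02, -2.41539490e-04,
       -1.22407252e+00, -2.88080409e-01]), 'qd': array([-0.00080723, -0.00183879,  0.00059811, -0.00058448, -0.00106998,
        0.00074936]), 'joint_efforts': array([-2.32816834e-03, -5.83274817e+01,  2.93288702e+01,  7.00141802e+00,
        8.70464137e-03, -1.01168971e-04]), 'eef_pos': array([ 0.28539798, -0.61134747,  0.25084477]), 'ee_rot': array([-3.14146524e+00, -1.22918001e-03,  2.00753134e+00]), 'force': array([0.62173653, 0.3375158 , 0.4634581 ]), 'moment': array([-0.00153117,  0.04399368, -0.02803745]), 'width': 0.0876054004532128}
```

View pics/top0.png

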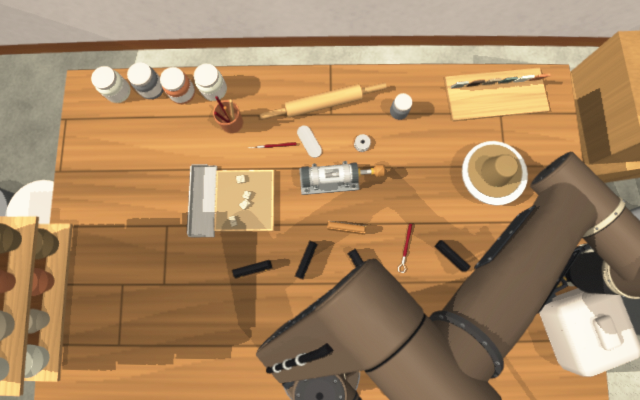

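View pics/side0.png

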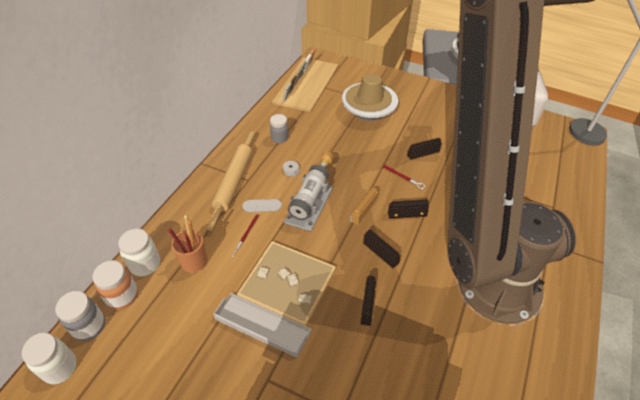

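View pics/wrist0.png

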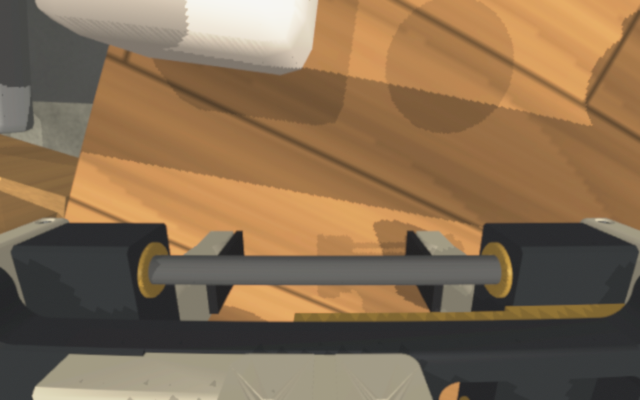

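```bash
python3 - <<'E'
from h import *
t=load('top0');s=load('side0')
a=cv2.resize(t['pixels'][155:245,180:390],None,fx=3.8,fy=3.8,interpolation=cv2.INTER_CUBIC)
b=cv2.resize(s['pixels'][145:355,200:400],None,fx=2.85,fy=2.85,interpolation=cv2.INTER_CUBIC)
cv2.imwrite('pics/c1.png',a[:,:,::-1]);cv2.imwrite('pics/c2.png',b[:,:,::-1])
for n,p in dict(scr=(348,227),knob=(377,171),die=(303,178)).items(): print(n,onz(t,*p,.057 if n=='scr' else .062).round(3))
print(proj(t,[0,0,0]),proj(t,[.5,0,0]),proj(t,[.5,.2,0]))
E
```

```text
scr [ 0.437 -0.093  0.057]
knob [ 0.614 -0.189  0.062]
die [0.594 0.046 0.062]
[319.43478517 370.78794757] [317.95171923 210.253186  ] [256.81493754 210.88745672]
```

View pics/c1.png

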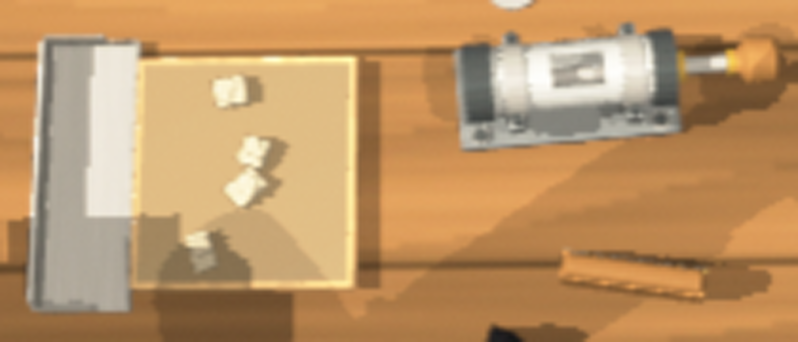

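View pics/c2.png

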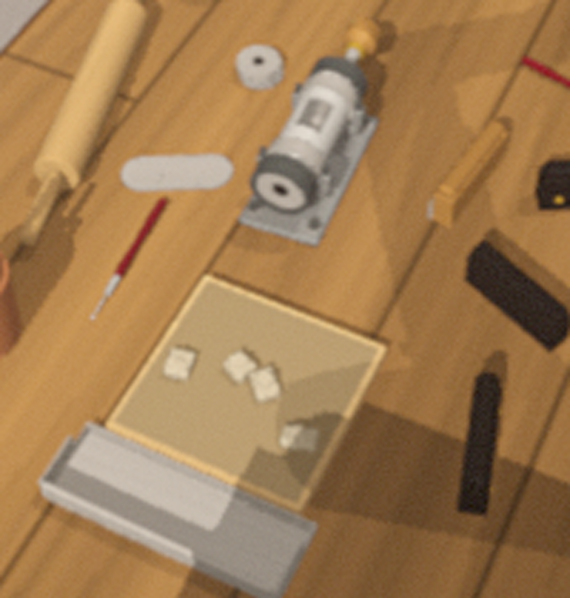

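Wooden block at top (348,227) / side (365,205) is the scraper: tan wood with a steel strip. The black blocks at top (252,268), (306,260), (356,258), (452,255) are the look-alikes. The crumbs are near top (241,179), (247,195), (244,204), (233,219). The knob is at top (377,171). I'll measure these roughly now and refine with the wrist camera.

```bash
python3 - <<'E'
from h import *
t=load('top0');s=load('side0')
S=3.8
def P(x,y): return (180+(x+.5)/S-.5,155+(y+.5)/S-.5)
def Q(x,y): return (200+(x+.5)/2.85-.5,145+(y+.5)/2.85-.5)
print('board corners top')
for c in [(138,60),(355,58),(355,287),(133,285)]: print(onz(t,*P(*c),.018).round(4))
print('side')
for c in [(108,425),(208,278),(385,349),(301,508)]: print(onz(s,*Q(*c),.018).round(4))
print('crumbs')
for c in [(231,91),(255,152),(246,188),(200,248)]: print(onz(t,*P(*c),.028).round(4))
for c in [(180,363),(240,366),(265,384),(299,437)]: print(onz(s,*Q(*c),.026).round(4))
print('scraper top (top, side)')
for c in [(565,255),(703,275)]: print(onz(t,*P(*c),.057).round(4))
for c in [(443,192),(503,128)]: print(onz(s,*Q(*c),.057).round(4))
print('knob',onz(t,*P(762,60),.062).round(4),tri(t,P(762,60),s,Q(366,38)))
print('plate');
for c in [(462,150),(680,131)]: print(onz(t,*P(*c),.01).round(4))
for c in [(241,216),(317,243),(377,121)]: print(onz(s,*Q(*c),.01).round(4))
print('pan far corners z.03')
for c in [(42,40),(30,308)]: print(onz(t,*P(*c),.03).round(4))
E
```

```text
board corners top
[0.6334 0.3348 0.018 ]
[0.6329 0.1462 0.018 ]
[0.4343 0.1441 0.018 ]
[0.4377 0.3321 0.018 ]
side
[0.6298 0.3329 0.018 ]
[0.6275 0.1461 0.018 ]
[0.4327 0.1469 0.018 ]
[0.4325 0.3307 0.018 ]
crumbs
[0.6025 0.251  0.028 ]
[0.549  0.2292 0.028 ]
[0.5181 0.2362 0.028 ]
[0.4673 0.2739 0.028 ]
[0.6    0.2496 0.026 ]
[0.5472 0.228  0.026 ]
[0.5168 0.2354 0.026 ]
[0.4633 0.272  0.026 ]
scraper top (top, side)
[ 0.4546 -0.0324  0.057 ]
[ 0.4368 -0.1451  0.057 ]
[ 0.4466 -0.0289  0.057 ]
[ 0.4219 -0.1399  0.057 ]
knob [ 0.6161 -0.1992  0.062 ] (array([ 0.61353227, -0.19972334,  0.06144797]), np.float64(0.005351456738935166))
plate
[0.5524 0.0541 0.01  ]
[ 0.567  -0.1337  0.01  ]
[0.6385 0.0556 0.01  ]
[0.5506 0.0534 0.01  ]
[ 0.5649 -0.1314  0.01  ]
pan far corners z.03
[0.6492 0.4159 0.03  ]
[0.4177 0.4153 0.03  ]
```

```bash
python3 -m jog '[[[0.0155,0.0523,-0.003,0,0,0.096,1],[0.0155,0.0523,-0.003,0,0,0.096,1],[0.0155,0.0523,-0.003,0,0,0.096,1],[0.0155,0.0523,-0.003,0,0,0.096,1],[0.0155,0.0523,-0.003,0,0,0.096,1],[0.0155,0.0523,-0.003,0,0,0.096,1],[0.0155,0.0523,-0.003,0,0,0.096,1],[0.0155,0.0523,-0.003,0,0,0.096,1],[0.0155,0.0523,-0.003,0,0,0.096,1],[0.0155,0.0523,-0.003,0,0,0.096,1],[0,0,0,0,0,0,1],[0,0,0,0,0,0,1]]]' 40
python3 - <<'E'
from h import *
for n in('top','wrist'): f=snap(n,n+'1')
print(f['hand_eye'].round(3))
t=load('top1');a=cv2.resize(t['pixels'][130:290,180:480],None,fx=2.6,fy=2.6,interpolation=cv2.INTER_CUBIC)
cv2.imwrite('pics/c3.png',a[:,:,::-1])
E
```

```text
t: 1.65
eef_pos: [0.4403, -0.0884, 0.2214]
ee_rot: [-3.141, -0.0, 2.968]
force: [-0.1, -0.6, -0.1]
width: 0.0874
[[ 1.     0.001 -0.001  0.001]
 [-0.001  0.966  0.258 -0.069]
 [ 0.001 -0.258  0.966 -0.133]
 [ 0.     0.     0.     1.   ]]
```

View pics/wrist1.png

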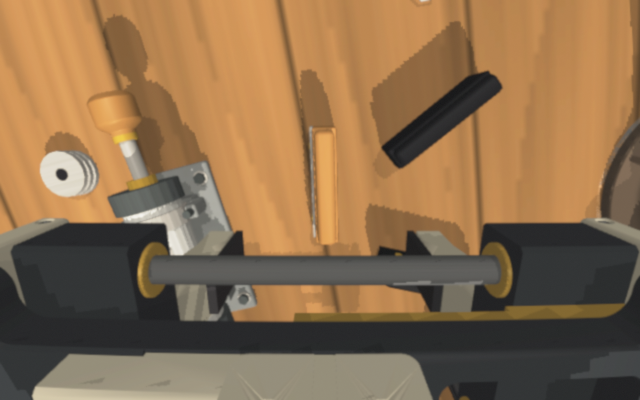

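View pics/c3.png

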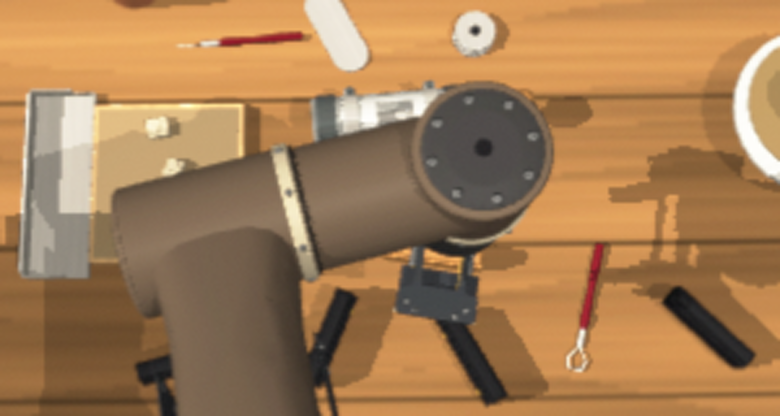

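```bash
python3 - <<'E'
from h import *
t=load('wrist1');a=cv2.resize(t['pixels'][110:260,250:400],None,fx=4,fy=4,interpolation=cv2.INTER_CUBIC)
cv2.imwrite('pics/c4.png',a[:,:,::-1])
E
```

```text
(no output)
```

View pics/c4.png

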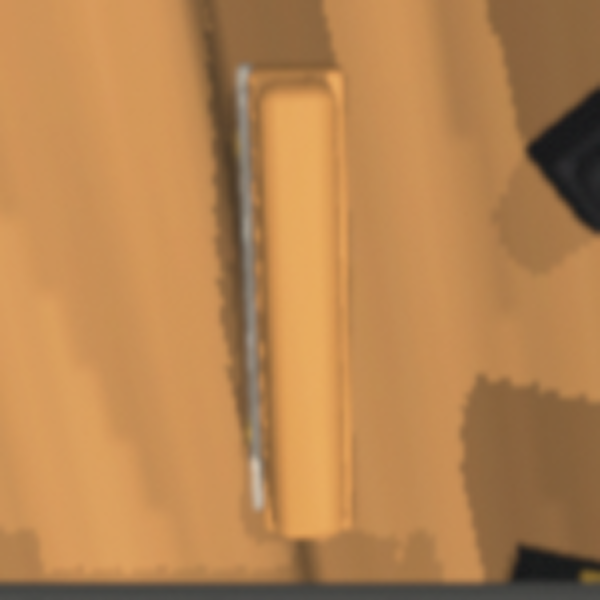

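```bash
python3 - <<'E'
from h import *
t=load('wrist1')
c=[(262,86),(334,86),(343,535),(280,535)]
p=np.array([onz(t,250+(x+.5)/4-.5,110+(y+.5)/4-.5,.057) for x,y in c]);print(p.round(4),p.mean(0))
a=(p[0]+p[1])/2;b=(p[2]+p[3])/2;d=a-b;print(np.linalg.norm(d),np.degrees(np.arctan2(d[1],d[0])),np.linalg.norm(p[0]-p[1]))
E
```

```text
[[ 0.4388 -0.1441  0.057 ]
 [ 0.4224 -0.1412  0.057 ]
 [ 0.4387 -0.0306  0.057 ]
 [ 0.4545 -0.0334  0.057 ]] [ 0.43858414 -0.08729687  0.057     ]
0.11177798779254834 -98.21307255582272 0.016666920303757375
```

```bash
python3 -m jog '[[[-0.0017,0.001,-0.044,0,0,0.03,1],[0,0,-0.05,0,0,0,1],[0,0,-0.05,0,0,0,1],[0,0,-0.03,0,0,0,1],[0,0,0,0,0,0,1],[0,0,0,0,0,0,0],[0,0,0,0,0,0,0],[0,0,0,0,0,0,0],[0,0,0,0,0,0,0],[0,0,0,0,0,0,0]]]' 40; python3 -c "
from h import *
snap('wrist','wrist2');snap('side','side2')"
```

```text
t: 3.0
eef_pos: [0.439, -0.0875, 0.0478]
ee_rot: [3.141, 0.001, 2.998]
force: [-1.0, -0.9, 0.2]
width: 0.0431
```

View pics/wrist2.png

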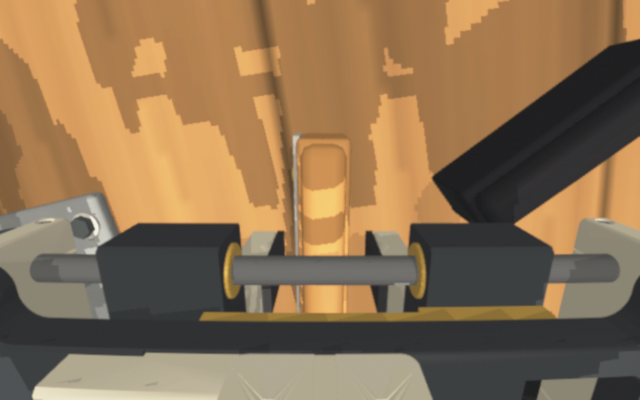

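Still closing, with the scraper centred between the pads at about (322,230).

```bash
python3 -m jog '[[[0,0,0,0,0,0,0],[0,0,0,0,0,0,0],[0,0,0,0,0,0,0],[0,0,0,0,0,0,0],[0,0,0,0,0,0,0]]]' 40; python3 -m jog '[[[0,0,0.03,0,0,0,0],[0,0,0.04,0,0,0,0],[0,0,0.03,0,0,0,0],[0,0,0,0,0,0,0]]]' 40;python3 -c "
from h import *
snap('wrist','wrist3')"
```

```text
t: 3.72
eef_pos: [0.4392, -0.0875, 0.0477]
ee_rot: [3.141, 0.001, 2.998]
force: [0.0, 2.0, 3.2]
width: 0.0261
t: 4.22
eef_pos: [0.4393, -0.0875, 0.149]
ee_rot: [3.14, 0.003, 2.997]
force: [0.2, 0.8, -2.2]
width: 0.026
```

View pics/wrist3.png

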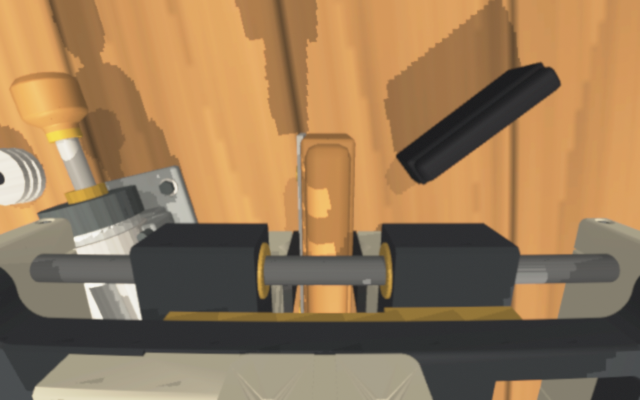

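```bash
python3 -m jog '[[[0,0.0248,0.02,0,0,0.156,0],[0.005,0.0248,0.02,0,0,0.156,0],[0.007,0.0248,0,0,0,0.156,0],[0.007,0.0248,0,0,0,0.156,0],[0.007,0.0248,0,0,0,0.156,0],[0.007,0.0248,0,0,0,0.156,0],[0.007,0.0248,0,0,0,0.156,0],[0.007,0.0248,0,0,0,0.156,0],[0.007,0.0248,0,0,0,0.156,0],[0.007,0.0248,0,0,0,0.156,0],[0.0067,0.0248,0,0,0,0.156,0],[0,0,0,0,0,0,0],[0,0,0,0,0,0,0]]]' 40;python3 -c "
from h import *
snap('wrist','wrist4')"
```

```text
t: 5.9
eef_pos: [0.5055, 0.1845, 0.1858]
ee_rot: [3.139, -0.002, -1.571]
force: [0.1, -0.9, -2.2]
width: 0.0265
```

View pics/wrist4.png

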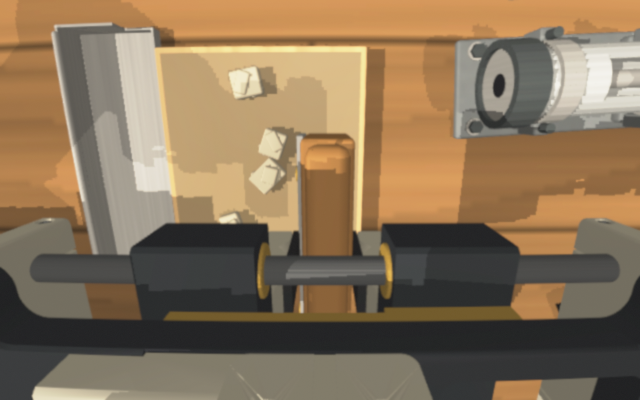

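Wrist view: crumbs at (246,82), (273,141), (266,175), (231,218). Scraper held with the blade toward the pan.

```bash
python3 - <<'E'
from h import *
t=load('wrist4')
for c in [(246,82),(273,141),(266,175)]: print(onz(t,*c,.027).round(4))
for c in [(328,134)]: print('scr end',onz(t,*c,.1858-.0477+.044).round(4))
for c in [(160,48),(366,48)]: print('board',onz(t,*c,.018).round(4))
print(monitor.get_state()['eef_pos'])
E
```

```text
[0.6025 0.2533 0.027 ]
[0.5512 0.2316 0.027 ]
[0.5196 0.2394 0.027 ]
scr end [0.5665 0.1833 0.1821]
board [0.6331 0.331  0.018 ]
board [0.6319 0.1477 0.018 ]
[0.50571341 0.18435312 0.18629694]
```

```bash
python3 -m jog '[[[0.0015,0,-0.04,0,0,0,0],[0,0,-0.04,0,0,0,0],[0,0,-0.03,0,0,0,0],[0,0,0,0,0,0,0],[0,0,0,0,0,0,0]]]' 40
```

```text
t: 6.58
eef_pos: [0.5086, 0.1852, 0.0786]
ee_rot: [-3.141, 0.0, -1.57]
force: [0.3, 1.2, -1.2]
width: 0.0262
```

```bash
python3 -m jog '[[[-0.001,0,-0.006,0,0,0,0],[0,0,-0.005,0,0,0,0],[0,0,0,0,0,0,0],[0,0,0,0,0,0,0]]]' 40;python3 -c "
from h import *
snap('side','side5')
t=load('side5');a=cv2.resize(t['pixels'][150:370,180:440],None,fx=2.7,fy=2.7,interpolation=cv2.INTER_CUBIC)
cv2.imwrite('pics/c5.png',a[:,:,::-1])"
```

```text
t: 7.08
eef_pos: [0.5072, 0.1853, 0.0668]
ee_rot: [-3.141, 0.0, -1.57]
force: [0.4, -0.7, -1.5]
width: 0.0264
```

View pics/c5.png

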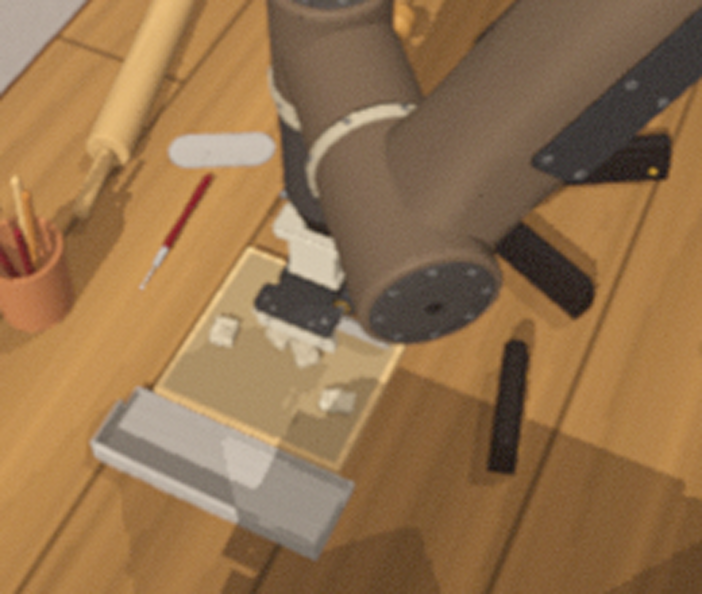

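Above the board and behind the crumbs. Starting the first sweep.

```bash
python3 -m jog '[[[0,0.01,0,0,0,0,0],[0,0.01,0,0,0,0,0],[0,0.01,0,0,0,0,0],[0,0.01,0,0,0,0,0],[0,0.01,0,0,0,0,0],[0,0.01,0,0,0,0,0],[0,0.01,0,0,0,0,0],[0,0.01,0,0,0,0,0],[0,0,0,0,0,0,0]]]' 40;python3 -c "
from h import *
snap('side','side6');snap('wrist','wrist6')
t=load('side6');a=cv2.resize(t['pixels'][230:370,200:340],None,fx=4,fy=4,interpolation=cv2.INTER_CUBIC)
cv2.imwrite('pics/c6.png',a[:,:,::-1])"
```

```text
t: 8.25
eef_pos: [0.5071, 0.266, 0.0665]
ee_rot: [-3.141, 0.0, -1.569]
force: [0.7, -0.6, -1.8]
width: 0.0259
```

View pics/c6.png

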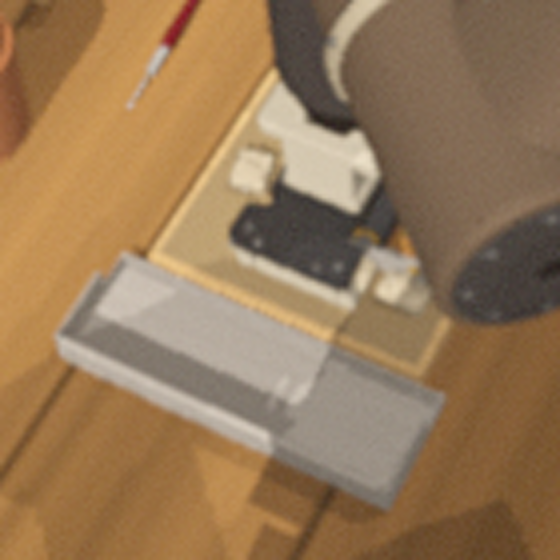

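View pics/wrist6.png

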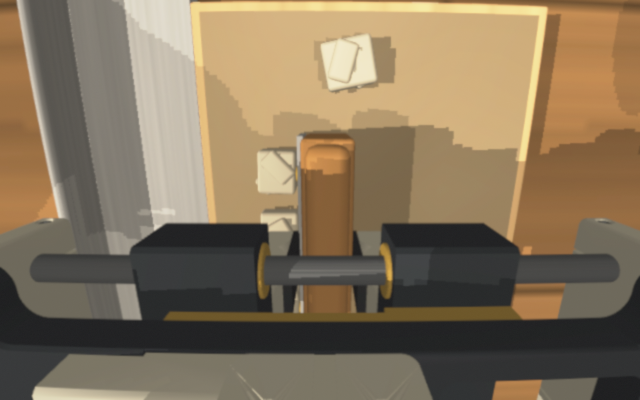

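Two crumbs sit square on the blade and D is about to be picked up. Continuing over the edge.

```bash
python3 -m jog '[[[0,0.008,0,0,0,0,0],[0,0.008,0,0,0,0,0],[0,0.008,0,0,0,0,0],[0,0.008,0,0,0,0,0],[0,0.008,0,0,0,0,0],[0,0.008,0,0,0,0,0],[0,0.008,0,0,0,0,0],[0,0.008,0,0,0,0,0],[0,0.006,0,0,0,0,0],[0,0.006,0,0,0,0,0],[0,0,0,0,0,0,0],[0,0,0,0,0,0,0]]]' 40;python3 -c "
from h import *
snap('side','side7');snap('wrist','wrist7')
t=load('side7');a=cv2.resize(t['pixels'][230:370,200:340],None,fx=4,fy=4,interpolation=cv2.INTER_CUBIC)
cv2.imwrite('pics/c7.png',a[:,:,::-1])"
```

```text
t: 9.85
eef_pos: [0.5069, 0.341, 0.0665]
ee_rot: [3.141, -0.0, -1.57]
force: [0.7, 0.6, -1.9]
width: 0.0259
```

View pics/c7.png

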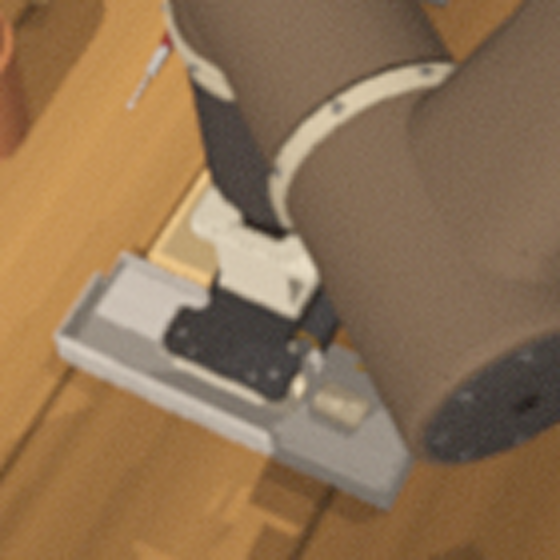

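View pics/wrist7.png

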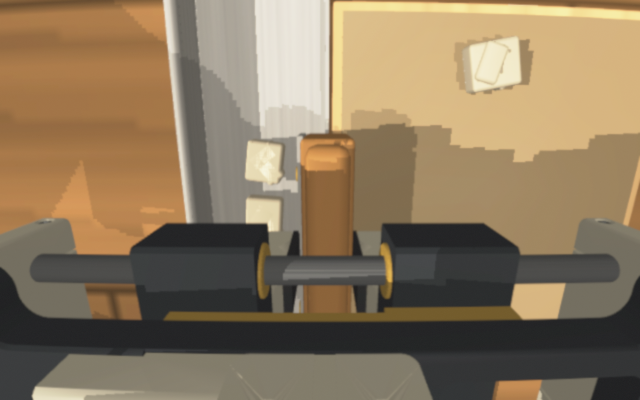

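Three crumbs are in the pan: wrist (264,160), (263,212) and side crop (340,405). Now the fourth.

```bash
python3 -m jog '[[[0,0,0.03,0,0,0,0],[0,0,0.03,0,0,0,0],[0.023,-0.047,0,0,0,0,0],[0.023,-0.047,0,0,0,0,0],[0.022,-0.047,0,0,0,0,0],[0,0,0,0,0,0,0],[0,0,-0.03,0,0,0,0],[0,0,-0.028,0,0,0,0],[0,0,0,0,0,0,0],[0,0,0,0,0,0,0]]]' 40;python3 -c "
from h import *
snap('wrist','wrist8')"
```

```text
t: 11.2
eef_pos: [0.5753, 0.2008, 0.0694]
ee_rot: [-3.141, 0.0, -1.569]
force: [0.3, -0.4, -2.0]
width: 0.0267
```

View pics/wrist8.png

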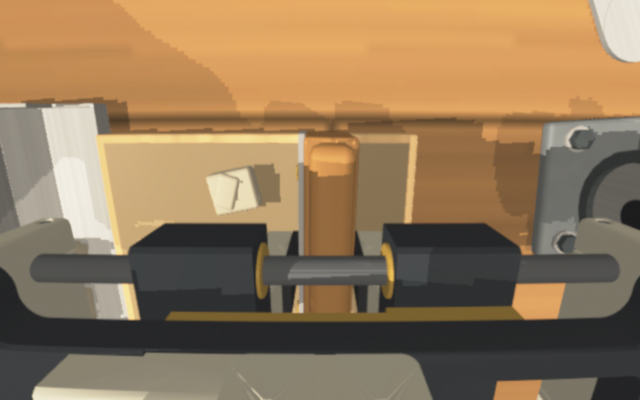

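Crumb A at (235,190) is ahead of the blade near its outer end and within its length. Second sweep.

```bash
python3 -m jog '[[[0,0.01,-0.0025,0,0,0,0],[0,0.01,0,0,0,0,0],[0,0.01,0,0,0,0,0],[0,0.01,0,0,0,0,0],[0,0.01,0,0,0,0,0],[0,0.01,0,0,0,0,0],[0,0.01,0,0,0,0,0],[0,0.01,0,0,0,0,0],[0,0.01,0,0,0,0,0],[0,0.008,0,0,0,0,0],[0,0.008,0,0,0,0,0],[0,0.008,0,0,0,0,0],[0,0.008,0,0,0,0,0],[0,0.008,0,0,0,0,0],[0,0.008,0,0,0,0,0],[0,0,0,0,0,0,0],[0,0,0,0,0,0,0]]]' 40;python3 -c "
from h import *
snap('side','side9');snap('wrist','wrist9')
t=load('side9');a=cv2.resize(t['pixels'][230:370,200:340],None,fx=4,fy=4,interpolation=cv2.INTER_CUBIC)
cv2.imwrite('pics/c9.png',a[:,:,::-1])"
```

```text
t: 13.38
eef_pos: [0.5749, 0.338, 0.066]
ee_rot: [3.141, -0.0, -1.57]
force: [-0.3, -0.5, -1.6]
width: 0.0272
```

View pics/c9.png

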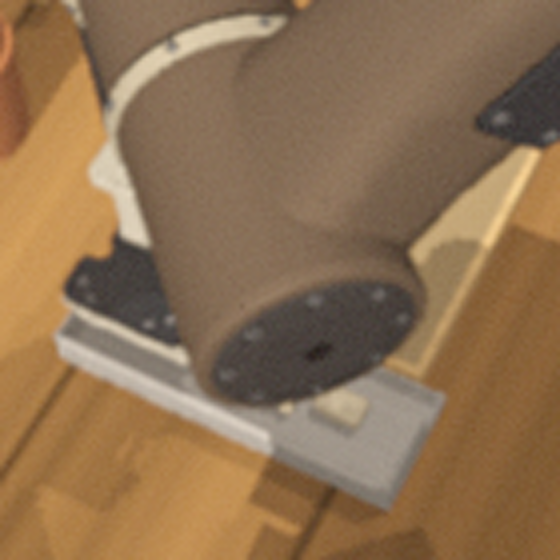

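View pics/wrist9.png

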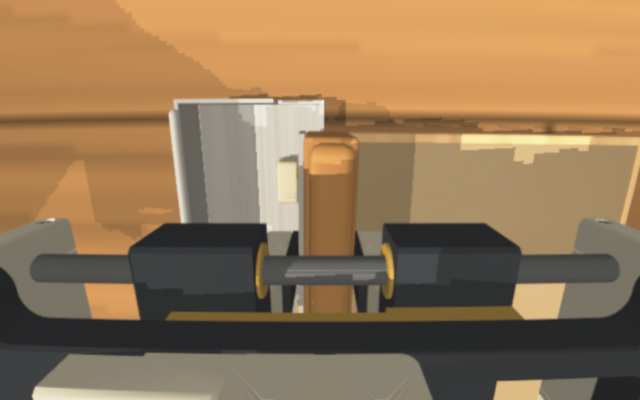

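A at (288,180) looks tilted on the lip; pushing a little further.

```bash
python3 -m jog '[[[0,0.006,0,0,0,0,0],[0,0.006,0,0,0,0,0],[0,0.004,0,0,0,0,0],[0,0,0,0,0,0,0]]]' 40;python3 -c "
from h import *
snap('wrist','wrist10')"
```

```text
t: 13.98
eef_pos: [0.575, 0.3546, 0.066]
ee_rot: [-3.142, 0.0, -1.569]
force: [-1.1, -0.1, -2.3]
width: 0.0271
```

View pics/wrist10.png

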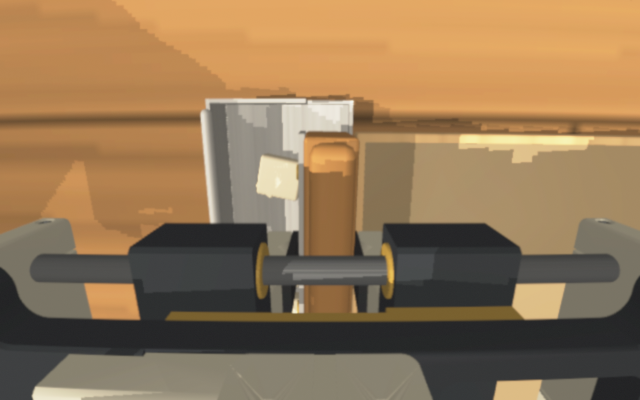

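A now lies flat in the pan at (278,177). Lift, back off and verify all four.

```bash
python3 -m jog '[[[0,0,0.04,0,0,0,0],[0,0,0.05,0,0,0,0],[0,-0.02,0.06,0,0,0,0],[-0.03,-0.04,0.03,0,0,0,0],[-0.04,-0.04,0,0,0,0,0],[-0.04,-0.04,0,0,0,0,0],[-0.04,-0.03,0,0,0,0,0],[0,0,0,0,0,0,0],[0,0,0,0,0,0,0]]]' 40;python3 -c "
from h import *
snap('wrist','wrist11')"
```

```text
t: 15.15
eef_pos: [0.4252, 0.1845, 0.2461]
ee_rot: [-3.14, 0.001, -1.569]
force: [0.5, 0.5, -0.9]
width: 0.0273
```

View pics/wrist11.png

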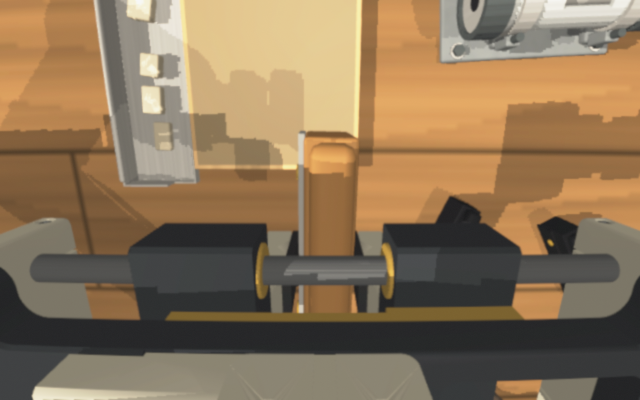

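All four crumbs lie in the pan: (141,8), (150,65), (152,100), (164,135). Next I'll return the scraper to its clear original spot.

```bash
python3 -m jog '[[[0.0013,-0.0247,-0.005,0,0,-0.156,0],[0.0013,-0.0247,-0.005,0,0,-0.156,0],[0.0013,-0.0247,-0.005,0,0,-0.156,0],[0.0013,-0.0247,-0.005,0,0,-0.156,0],[0.0013,-0.0247,-0.005,0,0,-0.156,0],[0.0013,-0.0247,-0.005,0,0,-0.156,0],[0.0013,-0.0247,-0.01,0,0,-0.156,0],[0.0013,-0.0247,-0.01,0,0,-0.156,0],[0.0013,-0.0247,-0.02,0,0,-0.156,0],[0.0013,-0.0247,-0.02,0,0,-0.156,0],[0.0013,-0.0247,-0.03,0,0,-0.156,0],[0,0,-0.03,0,0,0,0],[0,0,-0.03,0,0,0,0],[0,0,0,0,0,0,0],[0,0,0,0,0,0,0]]]' 40
```

```text
t: 17.08
eef_pos: [0.4404, -0.0871, 0.0659]
ee_rot: [-3.141, 0.0, 2.998]
force: [0.5, 0.0, -1.9]
width: 0.0269
```

```bash
python3 -m jog '[[[0,0,-0.008,0,0,0,0],[0,0,-0.006,0,0,0,0],[0,0,-0.002,0,0,0,0],[0,0,0,0,0,0,0],[0,0,0,0,0,0,0]]]' 40; python3 -c "
from h import *
snap('side','side12')
t=load('side12');a=cv2.resize(t['pixels'][130:270,290:440],None,fx=4,fy=4,interpolation=cv2.INTER_CUBIC)
cv2.imwrite('pics/c12.png',a[:,:,::-1])"
```

```text
t: 17.7
eef_pos: [0.4395, -0.0872, 0.0495]
ee_rot: [3.141, 0.0, 2.998]
force: [0.2, 1.0, -2.5]
width: 0.0267
```

View pics/c12.png

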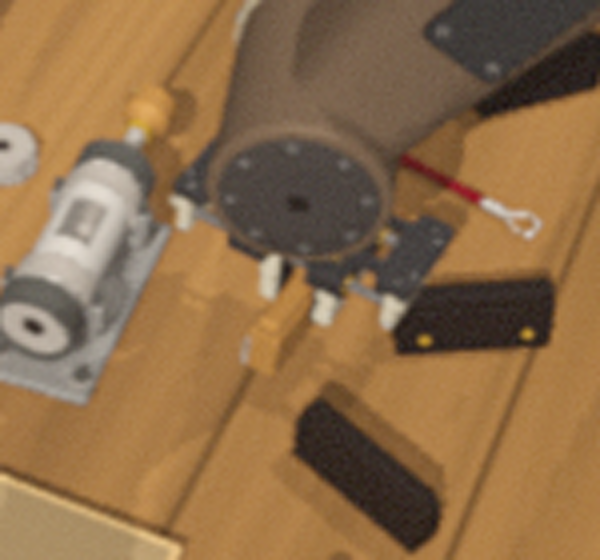

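Still hovering about 1.5 mm up, force showing only the scraper's weight. Lowering to contact before release.

```bash
python3 -m jog '[[[0,0,-0.001,0,0,0,0],[0,0,-0.001,0,0,0,0],[0,0,0,0,0,0,0],[0,0,0,0,0,0,0]]]' 20
```

```text
t: 18.25
eef_pos: [0.4393, -0.0873, 0.0473]
ee_rot: [-3.142, -0.0, 2.998]
force: [-0.5, 0.3, -2.2]
width: 0.0271
```

```bash
python3 -m jog '[[[0,0,-0.0007,0,0,0,0],[0,0,-0.0005,0,0,0,0],[0,0,0,0,0,0,0],[0,0,0,0,0,0,0]]]' 20
```

```text
t: 18.75
eef_pos: [0.4396, -0.0873, 0.0463]
ee_rot: [3.142, 0.0, 2.998]
force: [0.4, -1.3, 1.5]
width: 0.0268
```

Contact made (Fz went from −2 to +1.5). Release slowly, then rise straight up.

```bash
python3 -m jog '[[[0,0,0,0,0,0,0.4],[0,0,0,0,0,0,0.5],[0,0,0,0,0,0,0.7],[0,0,0,0,0,0,0.8],[0,0,0,0,0,0,0.9],[0,0,0,0,0,0,1],[0,0,0,0,0,0,1],[0,0,0,0,0,0,1],[0,0,0,0,0,0,1],[0,0,0,0,0,0,1]]]' 20; python3 -m jog '[[[0,0,0.03,0,0,0,1],[0,0,0.05,0,0,0,1],[0,0,0.05,0,0,0,1],[0,0,0.05,0,0,0,1],[0,0,0,0,0,0,1],[0,0,0,0,0,0,1]]]' 20;python3 -c "
from h import *
snap('wrist','wrist13')"
```

```text
t: 20.0
eef_pos: [0.4393, -0.0873, 0.0462]
ee_rot: [3.142, 0.0, 2.998]
force: [0.8, 0.1, -0.5]
width: 0.0877
t: 20.75
eef_pos: [0.4389, -0.0872, 0.2259]
ee_rot: [3.141, -0.0, 2.997]
force: [-0.4, -0.6, 0.6]
width: 0.0875
```

View pics/wrist13.png

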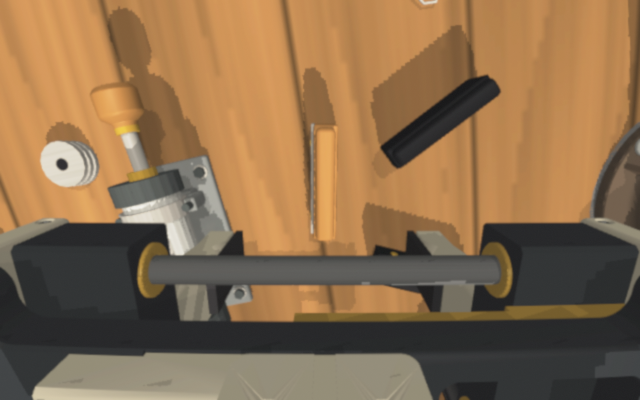

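Scraper stands upright at (323,182). Moving to view the knob and end cap.

```bash
python3 -m jog '[[[0.03,-0.006,0.01,0,0,0.04,1],[0.04,-0.012,0.01,0,0,0.04,1],[0.04,-0.012,0.01,0,0,0.04,1],[0.04,-0.012,0.01,0,0,0.05,1],[0.023,-0.01,0,0,0,0.05,1],[0,0,0,0,0,0,1],[0,0,0,0,0,0,1]]]' 20;python3 -c "
from h import *
snap('wrist','wrist14')"
```

```text
t: 21.68
eef_pos: [0.6115, -0.1392, 0.2644]
ee_rot: [3.141, -0.003, -3.067]
force: [0.3, -0.1, 0.2]
width: 0.0873
```

View pics/wrist14.png

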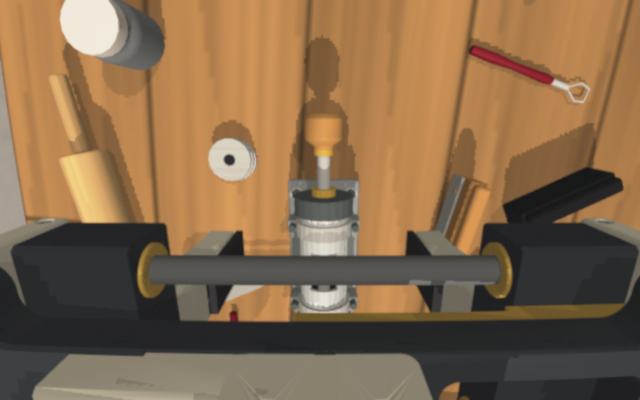

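```bash
python3 - <<'E'
from h import *
t=load('wrist14');a=cv2.resize(t['pixels'][100:250,260:390],None,fx=4,fy=4,interpolation=cv2.INTER_CUBIC)
cv2.imwrite('pics/c14.png',a[:,:,::-1])
t=load('top0');a=cv2.resize(t['pixels'][155:205,290:395],None,fx=7.6,fy=7.6,interpolation=cv2.INTER_CUBIC)
cv2.imwrite('pics/c15.png',a[:,:,::-1])
E
```

```text
(no output)
```

View pics/c14.png

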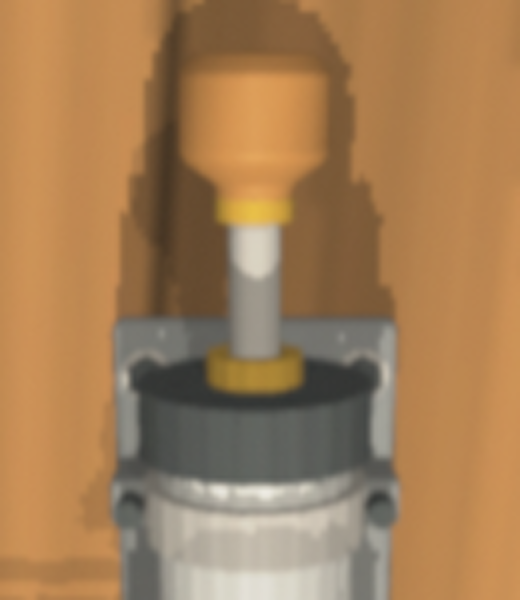

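View pics/c15.png

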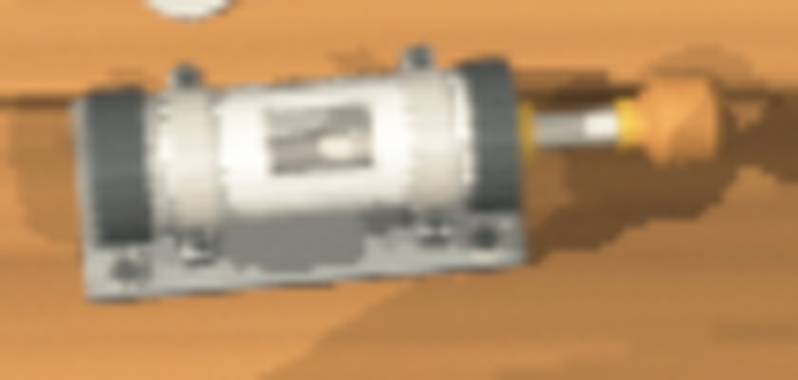

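```bash
python3 - <<'E'
from h import *
t=load('wrist14');g=load('top0');s=load('side0')
W=lambda x,y:(260+(x+.5)/4-.5,100+(y+.5)/4-.5)
T=lambda x,y:(290+(x+.5)/7.6-.5,155+(y+.5)/7.6-.5)
print('cam',t['c2w'][:3,3])
for n,c,z in [('knob back',(254.5,62),.062),('back rim top',(254.5,72),.082),('knob shoulder',(254.5,152),.062),('ferrule front',(254.5,222),.069),('knobL',(181,110),.062),('knobR',(328,110),.062),('rod',(254.5,240),.069),('rod base',(255,355),.069),('bush outer',(255,352),.072),('cap end',(255,360),.08),('cap front',(257,478),.089),('plate endL',(117,322),.01),('plate endR',(393,322),.01),('plateR2',(395,595),.01),('plateL2',(124,595),.01)]:
    print(n,onz(t,*W(*c),z).round(4))
print('top')
for n,c,z in [('knob',(682,120),.062),('rod0',(540,129),.069),('rod1',(605,127),.069),('barrel die end',(120,168),.062),('port corners',(268,110),.085),('',(370,105),.085),('',(272,172),.085),('',(372,168),.085),('cap R',(518,130),.062),('pl',(90,299),.01),('',(524,264),.01),('',(78,102),.01),('knob top',(682,75),.062),('knob bot',(682,162),.062)]:
    print(n,onz(g,*T(*c),z).round(4))
E
```

```text
cam [ 0.61652692 -0.20775704  0.39743709]
knob back [ 0.617  -0.2078  0.062 ]
back rim top [ 0.6168 -0.2054  0.082 ]
knob shoulder [ 0.6153 -0.1849  0.062 ]
ferrule front [ 0.614  -0.1674  0.069 ]
knobL [ 0.6352 -0.1942  0.062 ]
knobR [ 0.597  -0.1971  0.062 ]
rod [ 0.6136 -0.1628  0.069 ]
rod base [ 0.6112 -0.132   0.069 ]
bush outer [ 0.6113 -0.1335  0.072 ]
cap end [ 0.6113 -0.1332  0.08  ]
cap front [ 0.6086 -0.1042  0.089 ]
plate endL [ 0.6542 -0.1258  0.01  ]
plate endR [ 0.5679 -0.1323  0.01  ]
plateR2 [ 0.5576 -0.0403  0.01  ]
plateL2 [ 0.6475 -0.0335  0.01  ]
top
knob [ 0.6163 -0.1965  0.062 ]
rod0 [ 0.6113 -0.1363  0.069 ]
rod1 [ 0.6119 -0.1634  0.069 ]
barrel die end [0.5983 0.0384 0.062 ]
port corners [ 0.6166 -0.0234  0.085 ]
 [ 0.6182 -0.0653  0.085 ]
 [ 0.5904 -0.0247  0.085 ]
 [ 0.5916 -0.0656  0.085 ]
cap R [ 0.6128 -0.1278  0.062 ]
pl [0.553  0.0535 0.01  ]
 [ 0.5664 -0.1334  0.01  ]
 [0.6404 0.0585 0.01  ]
knob top [ 0.6358 -0.1972  0.062 ]
knob bot [ 0.5983 -0.1959  0.062 ]
```

Axis found: the pull direction is (0.077,−0.997), so jaw yaw −3.065 is already right. Knob full-width band is centred near (0.6163,−0.195). Position above it, then descend.

```bash
python3 -m jog '[[[0.0024,-0.028,-0.02,0,0,0,1],[0.0024,-0.0278,-0.03,0,0,0,1],[0,0,-0.03,0,0,0,1],[0,0,-0.03,0,0,0,1],[0,0,0,0,0,0,1],[0,0,0,0,0,0,1]]]' 8;python3 -c "
from h import *
snap('wrist','wrist16')"
```

```text
t: 22.48
eef_pos: [0.6176, -0.195, 0.1577]
ee_rot: [-3.141, 0.001, -3.065]
force: [0.2, 0.4, -0.3]
width: 0.0875
```

View pics/wrist16.png

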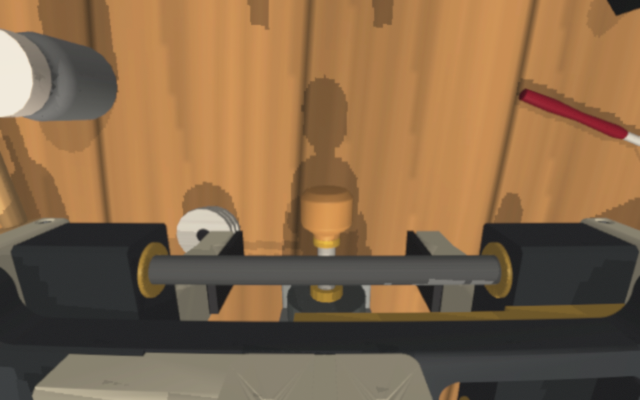

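```bash
python3 - <<'E'
from h import *
t=load('wrist16')
for c in [(303,215),(352.5,215),(327.5,190)]: print(onz(t,*c,.062).round(4))
# back face rim top
print(onz(t,327.5,196,.082))
print(monitor.get_state()['eef_pos'])
E
```

```text
[ 0.6333 -0.1889  0.062 ]
[ 0.5957 -0.1918  0.062 ]
[ 0.6162 -0.2098  0.062 ]
[ 0.6163967  -0.21029536  0.082     ]
[ 0.6178904  -0.19498569  0.15805115]
```

```bash
python3 -m jog '[[[-0.002,0,-0.03,0,0,0,1],[0,0,-0.03,0,0,0,1],[0,0,-0.02,0,0,0,1],[0,0,-0.01,0,0,0,1],[0,0,0,0,0,0,1],[0,0,0,0,0,0,1]]]' 8;python3 -c "
from h import *
snap('wrist','wrist17')"
```

```text
t: 23.28
eef_pos: [0.616, -0.1951, 0.0675]
ee_rot: [-3.141, 0.002, -3.065]
force: [0.3, -1.2, 0.8]
width: 0.0879
```

View pics/wrist17.png

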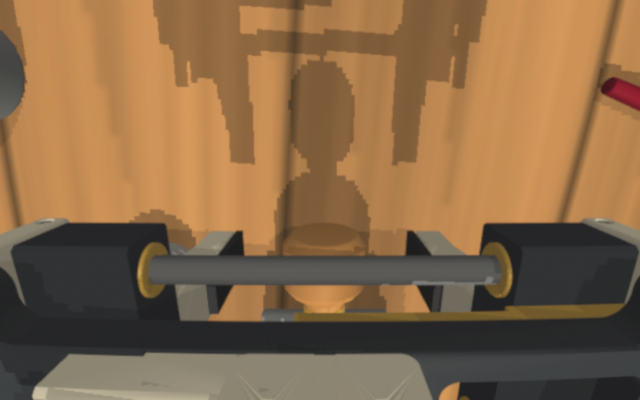

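Knob (283–365, centre 324) is centred between the pads (242–408). Closing gently.

```bash
python3 -m jog '[[[0,0,0,0,0,0,0.7],[0,0,0,0,0,0,0.6],[0,0,0,0,0,0,0.55],[0,0,0,0,0,0,0.5],[0,0,0,0,0,0,0.4],[0,0,0,0,0,0,0.2],[0,0,0,0,0,0,0],[0,0,0,0,0,0,0],[0,0,0,0,0,0,0],[0,0,0,0,0,0,0]]]' 10
```

```text
t: 24.58
eef_pos: [0.6153, -0.1951, 0.0662]
ee_rot: [-3.142, 0.0, -3.065]
force: [1.5, -0.1, -0.1]
width: 0.0393
```

```bash
python3 -m jog '[[[0.0002,-0.002,0,0,0,0,0],[0.0002,-0.003,0,0,0,0,0],[0.0002,-0.003,0,0,0,0,0],[0.0003,-0.004,0,0,0,0,0],[0.0003,-0.004,0,0,0,0,0]]]' 15
```

```text
t: 25.2
eef_pos: [0.6163, -0.2114, 0.0661]
ee_rot: [3.142, -0.0, -3.066]
force: [0.9, 2.4, 0.1]
width: 0.0392
```

Drag only ~2.4 N along the axis, with little side force. Continuing.

```bash
python3 -m jog '[[[0.0003,-0.004,0,0,0,0,0],[0.0003,-0.004,0,0,0,0,0],[0.0003,-0.004,0,0,0,0,0],[0.0003,-0.004,0,0,0,0,0],[0.0003,-0.004,0,0,0,0,0]]]' 15; python3 -m jog '[[[0.0003,-0.004,0,0,0,0,0],[0.0003,-0.004,0,0,0,0,0],[0.0003,-0.004,0,0,0,0,0],[0.0003,-0.004,0,0,0,0,0],[0.0003,-0.004,0,0,0,0,0],[0.0003,-0.004,0,0,0,0,0],[0.0003,-0.004,0,0,0,0,0],[0,0,0,0,0,0,0]]]' 15;python3 -c "
from h import *
for n in ('wrist','top','side'): snap(n,n+'18')
t=load('top18');a=cv2.resize(t['pixels'][140:220,280:400],None,fx=6,fy=6,interpolation=cv2.INTER_CUBIC)
t=load('side18');b=cv2.resize(t['pixels'][130:240,270:370],None,fx=5,fy=5,interpolation=cv2.INTER_CUBIC)
cv2.imwrite('pics/c18.png',a[:,:,::-1]);cv2.imwrite('pics/c18b.png',b[:,:,::-1])"
```

```text
t: 25.82
eef_pos: [0.6177, -0.2314, 0.0661]
ee_rot: [3.142, -0.0, -3.066]
force: [0.3, 2.0, 0.2]
width: 0.0392
t: 26.82
eef_pos: [0.6199, -0.2597, 0.0662]
ee_rot: [-3.141, -0.0, -3.066]
force: [0.6, -1.3, -1.0]
width: 0.0389
```

View pics/c18.png

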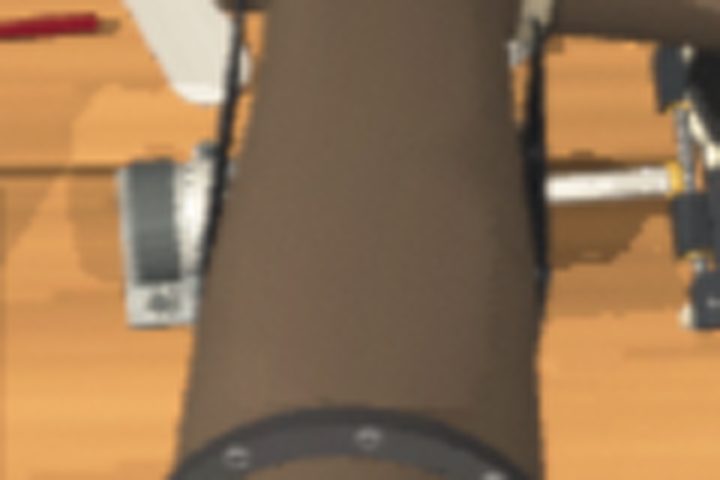

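View pics/c18b.png

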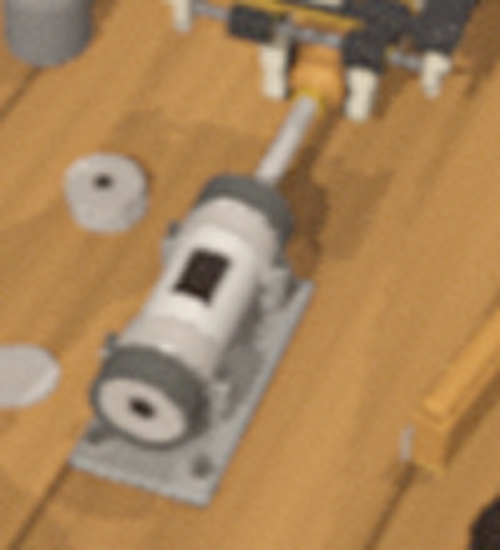

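View pics/wrist18.png

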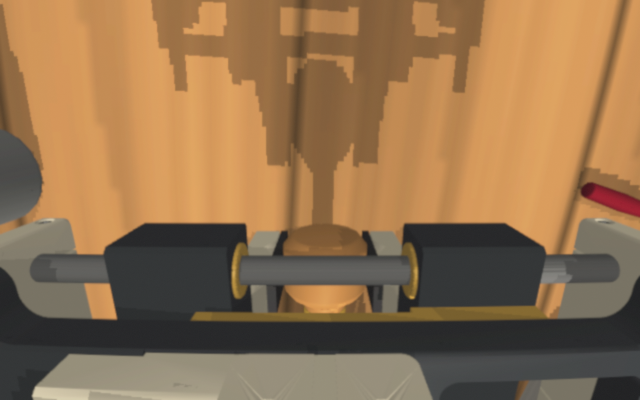

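The side view shows the dark piston in the port at crop (203,275). The knob hasn't slipped in the fingers. Continuing in small steps.

```bash
python3 -m jog '[[[0.0003,-0.004,0,0,0,0,0],[0.0003,-0.004,0,0,0,0,0],[0.0003,-0.004,0,0,0,0,0],[0,0,0,0,0,0,0]]]' 15;python3 -c "
from h import *
snap('side','side19')"; python3 -m jog '[[[0.0003,-0.004,0,0,0,0,0],[0.0003,-0.004,0,0,0,0,0],[0.0003,-0.003,0,0,0,0,0],[0,0,0,0,0,0,0]]]' 15;python3 -c "
from h import *
snap('side','side20');snap('top','top20')
L=[]
for n in('side0','side18','side19','side20'):
    t=load(n)['pixels'][155:225,285:335]
    L.append(cv2.resize(t,None,fx=4,fy=4,interpolation=cv2.INTER_CUBIC))
cv2.imwrite('pics/c20.png',np.hstack(L)[:,:,::-1])"
```

```text
t: 27.48
eef_pos: [0.6208, -0.2716, 0.0661]
ee_rot: [-3.141, -0.0, -3.066]
force: [0.8, -0.4, -0.9]
width: 0.0393
t: 28.02
eef_pos: [0.6217, -0.2826, 0.0662]
ee_rot: [-3.141, -0.0, -3.066]
force: [-0.5, -1.1, -0.9]
width: 0.0393
```

View pics/c20.png

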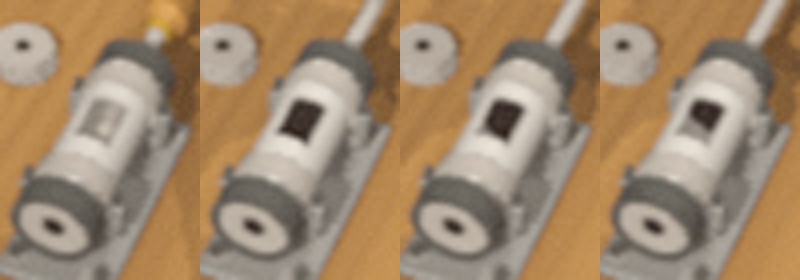

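```bash
python3 - <<'E'
from h import *
L=[cv2.resize(load(n)['pixels'][170:200,298:322],None,fx=16,fy=16,interpolation=cv2.INTER_NEAREST) for n in('side19','side20')]
cv2.imwrite('pics/c21.png',np.hstack(L)[:,:,::-1])
s=load('side20')
u=np.array([.0767,-.997])
o=np.array([.6045,-.0435])
# axis profile of brightness along port midline at z=.087, indexed by ext x
for n in('side0','side18','side19','side20'):
    s=load(n);r=[]
    for x in range(-40,40,4):
        p=o+u*x/1000;c=proj(s,[*p,.087]);g=cv2.cvtColor(s['pixels'],cv2.COLOR_RGB2GRAY)
        r.append(int(cv2.getRectSubPix(g,(1,1),tuple(map(float,c)))[0,0]))
    print(n,list(zip(range(-40,40,4),r)))
cam=s['c2w'][:3,3];print(cam,'slope',(cam[1]+.04)/(cam[2]-.08))
E
```

```text
side0 [(-40, 189), (-36, 192), (-32, 212), (-28, 216), (-24, 216), (-20, 203), (-16, 164), (-12, 138), (-8, 138), (-4, 141), (0, 140), (4, 139), (8, 143), (12, 144), (16, 144), (20, 154), (24, 180), (28, 205), (32, 215), (36, 216)]
side18 [(-40, 195), (-36, 198), (-32, 217), (-28, 223), (-24, 222), (-20, 204), (-16, 134), (-12, 64), (-8, 46), (-4, 56), (0, 53), (4, 56), (8, 59), (12, 54), (16, 55), (20, 95), (24, 164), (28, 210), (32, 223), (36, 222)]
side19 [(-40, 193), (-36, 198), (-32, 216), (-28, 222), (-24, 221), (-20, 210), (-16, 166), (-12, 104), (-8, 59), (-4, 49), (0, 54), (4, 54), (8, 52), (12, 50), (16, 53), (20, 95), (24, 164), (28, 210), (32, 222), (36, 222)]
side20 [(-40, 193), (-36, 199), (-32, 217), (-28, 223), (-24, 222), (-20, 209), (-16, 171), (-12, 146), (-8, 141), (-4, 130), (0, 90), (4, 53), (8, 51), (12, 51), (16, 53), (20, 94), (24, 163), (28, 209), (32, 222), (36, 221)]
[0.1906319  0.78678612 1.06956384] slope 0.8355055944719503
```

View pics/c21.png

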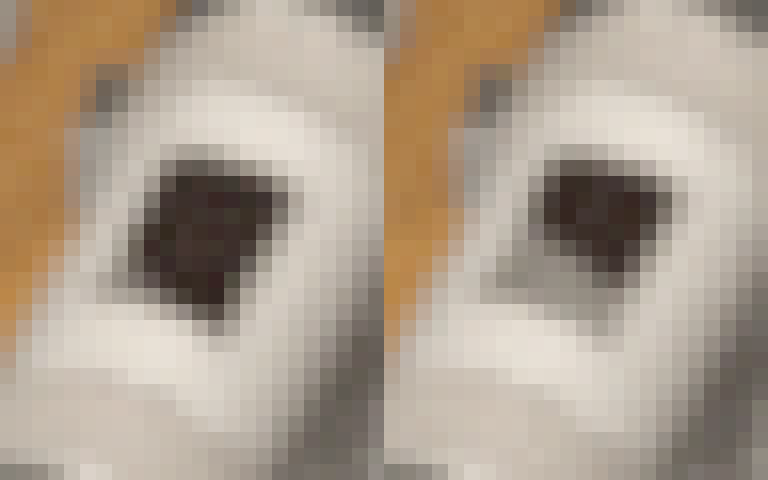

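Allowing for the oblique camera's sideways slope, the ray meets the piston face about 40 mm below the rim. The dark edge then puts the face at about +26 to +27 mm. The knob's travel gives about +25 mm. A further 4 mm reaches the middle of the window.

```bash
python3 -m jog '[[[0.0002,-0.002,0,0,0,0,0],[0.0001,-0.002,0,0,0,0,0],[0,0,0,0,0,0,0],[0,0,0,0,0,0,0],[0,0,0,0,0,0,0]]]' 15; python3 - <<'E'
from h import *
for n in('side','wrist','top'): snap(n,n+'22')
u=np.array([.0767,-.997]);o=np.array([.6045,-.0435]);s=load('side22');g=cv2.cvtColor(s['pixels'],cv2.COLOR_RGB2GRAY)
print([(x,int(cv2.getRectSubPix(g,(1,1),tuple(map(float,proj(s,[*(o+u*x/1000),.087]))))[0,0])) for x in range(-24,28,2)])
st=monitor.get_state();print(st['eef_pos'],st['qd'].round(3),st['force'],st['width'])
a=cv2.resize(s['pixels'][110:360,200:430],None,fx=2.4,fy=2.4,interpolation=cv2.INTER_CUBIC)
cv2.imwrite('pics/c22.png',a[:,:,::-1])
E
```

```text
t: 28.75
eef_pos: [0.622, -0.2862, 0.0662]
ee_rot: [-3.141, -0.0, -3.066]
force: [0.5, -0.3, -0.6]
width: 0.0392
[(-24, 221), (-22, 217), (-20, 209), (-18, 194), (-16, 170), (-14, 150), (-12, 145), (-10, 143), (-8, 145), (-6, 149), (-4, 148), (-2, 144), (0, 130), (2, 107), (4, 82), (6, 65), (8, 52), (10, 50), (12, 50), (14, 50), (16, 52), (18, 68), (20, 94), (22, 127), (24, 164), (26, 196)]
[ 0.6220702  -0.28617298  0.0662098 ] [ 0.     0.    -0.001 -0.001  0.    -0.001] [ 0.19056885 -0.86356524 -0.81250051] 0.03948680486880399
```

View pics/c22.png

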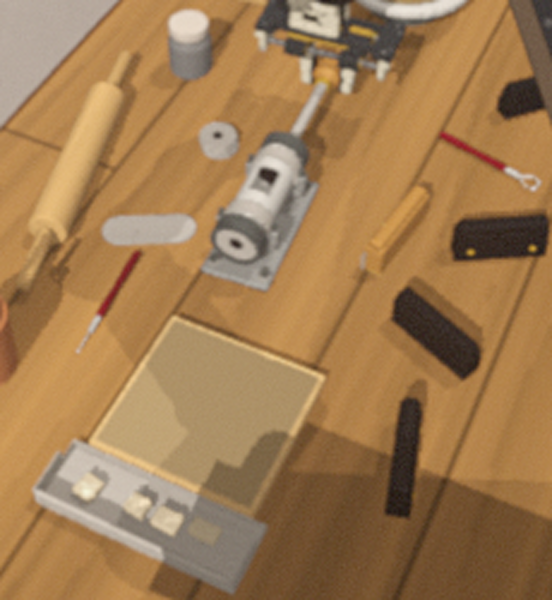

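View pics/top22.png

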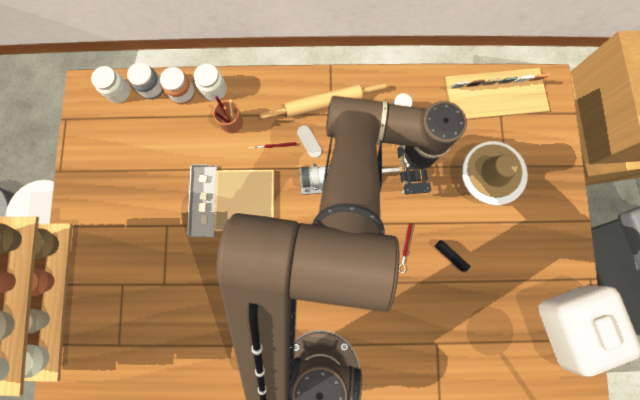

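View pics/wrist22.png

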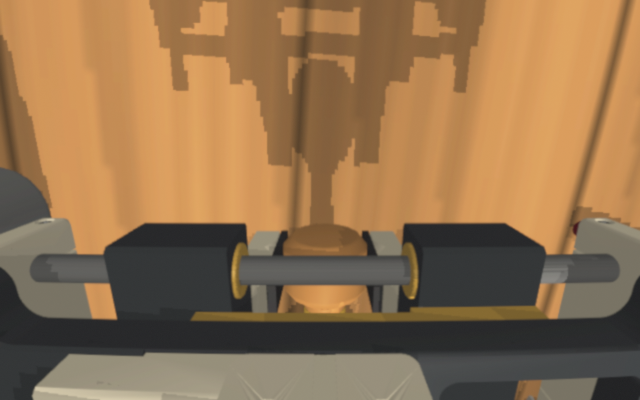

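All crumbs are in the pan at crop (90,487), (138,503), (167,518), (205,530). The scraper stands at (398,228) and the other things are where they started. Piston face is about +29 to +30 mm, at rest, with near-zero force. Handing in.

```bash
python3 -c "
from h import *
print(job_done()); s=monitor.get_state(); print(s['t'],s['eef_pos'],s['width'])"
```

```text
the job is handed in; nothing more can be done
None
the job is handed in; nothing more can be done
```

The job is handed in at about 29 s of the 64 s allowed, with every step done; no verdict was reported.

- **Crumbs:** I swept all four into the pan in two strokes with the wooden scraper. The last one caught on the pan's lip and needed an extra push of about 16 mm. The final side and top pictures show all four lying in the pan.
- **Scraper:** It stands upright on its original spot, let go.
- **Plunger:** I drew the knob back about 91 mm in line with the barrel. The drag was about 2.4 N and side force stayed under 2 N. The knob is still held at a 15 N grip setting (opening 39 mm) and at rest.
- **Other things:** The kidney, dies, ribbon tool and needle tool look unmoved in the pictures.

**Piston position:** I could not measure the piston face directly, because the arm blocked the top view of the port. My first side-view estimate was about 33 mm at the previous stop, against about 25 mm from the knob's travel. Allowing for the camera's sideways slope brought the side view to about 26–27 mm. After the last 4 mm I put the face at about +29 to +30 mm, give or take about 4 mm; the allowed range is 20–41 mm.

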